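Wedge the gearbox cover off its seat and hold it

ROBOT

A 7-joint arm with a two-finger parallel gripper is mounted at the origin on a cart in front of the work surface, level with it; the furniture and walls round the work are solid. World frame = base frame: x ahead of the robot, y to its left, z up, the work surface at z = 0. Lengths are in m, angles in degrees, forces in N, time in s.
With the tool pointing down it reaches from about 0.425 to 0.925 m from the base axis. Payload 6.8 kg.
Tool frame: the origin (TCP) lies at the very end of the fingers, on their centre line; the grasp point (between the pads) lies 19 mm behind it (robot.grip_point_offset is the z of the grasp point in the tool frame, in m); z points along the fingers, y is the line along which they close (so a half turn about z gives the same grasp; the last joint's range is limited). The gripper opens to 88 mm and grips with 3 to 60 N. Pads are 20 mm wide; open, the fingers measure 115 mm over their backs; the gripper's body (75 mm by 178 mm) begins 61 mm behind the grasp point.
Start: joints at [-77.642, 27.33, 1.283, 89.118, -0.659, 63.558, -4.761], TCP at [0.215, 0.64, 0.223] pointing down, gripper open.
Joint ranges: [-169.35, 169.35], [-19.33, 120.38], [-80.79, 83.38], [13.8, 139.57], [-78.32, 258.32], [9.67, 109.79], [-169.56, 169.56]. Speed limits (degrees/s): [136.94, 136.94, 180, 180, 180, 180, 180].

INTERFACE

Orientations are given as a 3x3 rotation matrix whose columns are the frame's x, y, z axes.
In Python, from plant import robot gives the robot as it stands.
- The arm moves only by the tool jog_arm, never from a script. Its argument "steps" is a list of rows, each a list of 5 numbers: the shift along the tool's x, y, z in mm, then the turn about the tool's z in degrees, then the closure, from -1 (fully open) to 1 (shut), so that 0 is half open. In form: [[x, y, z, twist, grip], ...]. A call has 1 to 12 rows; each row is the pose to reach, as a shift and turn from the pose commanded when the call began, along the tool's axes at that moment; what a row does not reach only later rows make up. A row lasts 1/10 s, in which the tool goes at most 50 mm and 8.59 degrees, less where a joint would pass 70% of its speed; a pose out of reach is approached as far as the arm can. A call with a gripper value outside its range is refused whole. The fingers move at their own pace and stop on an object; "grip_force" is the grip in N (left out, the last holds). Time passes only in rows, so rows that repeat a pose let the fingers close. It gives the time, the measured TCP pose, the force, the opening and the grip force at its end, in the units of the state.
- robot.observe(): the state, without advancing time (a new reading comes with each control period).
- robot.capture(name): name is "scene" or "top" or "wrist"; returns a dict with "frame" (400x640x3 uint8, blue, green, red), "z_map" (400x640 float32, m along the optical axis (not along the pixel's ray), 0 where there is no reading), "fov_y" (degrees; the focal length in pixels is half the picture's height over the tangent of half this angle, whatever the lens; pixels are square), "cx", "cy" (the principal point, pixels), "origin" and "rotation" of the camera in the world; the wrist camera has in their place "T_tool_cam" (4x4, takes a point from camera to tool coordinates, whose origin is the TCP and whose axes are the flange's). Camera axes: x right, y down, z forward; pixel columns grow to the right and rows downward; lengths in m; the calibration is good to about 2 mm. A picture is of the moment at which its call begins: read the wrist's pose just before it.
- robot.sign_off(): hands the job in; it is judged then, once.
Trained networks look in the newest picture that a camera, given by its name, has taken for a name from the list of things; names that differ only in an ending like _2 or _b are one class to them, and where a whole thing is asked for, a point or a joint stands for the part that bears it (a point fixed in the world has none). Each returns a list of dicts, best first, with "confidence" (0 to 1); they miss things now and then, are a little off and sometimes report something else, mostly with a low value. They report only what shows in the picture. A call takes as long as a camera call. They do not tell look-alikes from the thing itself.
- robot.recognise(camera, target): "rect" ([centre column, centre row, width, height] as shares, 0 to 1, of the picture: columns of its width, rows of its height, round what is visible of it).
- robot.cut_out(camera, target): "pixels" (400x640 bool, what is visible of it) and "rect" ([centre column, centre row, width, height] as shares, 0 to 1, of the picture: columns of its width, rows of its height, round what is visible of it).
- robot.place_of(camera, target): "xy" ([column, row] as shares, 0 to 1, of the picture: columns of its width, rows of its height: a listed point, or the origin of a listed thing).
The state is a dict: "t": time; "joints": joint angles; "joint_vel": joint speeds; "effort": joint torques, N m; "tcp_pos": TCP position; "orientation": TCP orientation; "wrist_force": force on the tool from outside, world axes, zero at the start; "ft_torque": the same for the moment, N m; "opening": finger opening in m; "grasp_force": force on a finger pad.
Only numpy, scipy, OpenCV 4.12 (cv2) and the standard library are available. Lean on these libraries where they do the work, as an engineer would, in place of code of your own. Each camera call takes 0.05 s, during which the arm holds its last target. There are 200 camera calls.

TASK

The nuts are off the small gearbox on the bench, but its cover still sits down on its four studs. Pick up the hardwood wedge, put its thin end into the gap between the two pry ears at the front and ease it straight in, gently, until the cover's front just lifts off its seat: the ears should have opened by about 3 mm, at least 2 and not over 4. Finish holding the wedge in there, without letting go, so that I can free the gasket; nothing but the wedge may touch the cover, and leave the spanner, the tube and the oil can alone.

Things in the scene. Friction and masses are not known exactly. Their poses are not given: they have to be found in the camera images.
- wedge: loose beech wedge lying flat on the bench right of the gearbox, planed smooth, 112 x 28 mm, 50 g. Origin: on its flat underside, under the middle of the grip; +x to the thin end, z up. x = -34 mm (butt, with hanging hole) to +15.5 mm is a block 20 mm thick; from there the top slopes straight down to 2.5 mm thickness at the thin end, x = +78 mm. Grip it across the 28 mm at its origin.
- wedge_tip (a point): middle of the wedge's thin end: 78 mm ahead of the wedge's origin, 1.25 mm above its underside; axes as the wedge's
- gear_case: lower half of a small cast aluminium gearbox on the bench; it does not move. Origin: on the bench under its middle; its pry ear sticks out to -x (towards the robot), a shaft to +y (108 mm from the middle), z up. Foot 100 x 172 mm (x, y); flange 100 x 150 mm, its top, the cover's seat, at z = 66 mm. Four 8 mm studs at x = +-41, y = +-64 mm stand up to z = 96 mm.
- case_ear (a point): point on the flat top of the lower pry ear: x = -85, y = 0, z = 62 mm in gear_case; axes as gear_case. Right above it is the upper ear's front edge. The lower ear is 44 mm wide and reaches 12 mm further out (-x); 35 mm behind the point (+x) is the flange face, where the gap between the ears ends.
- cover: upper half of the gearbox, 0.6 to 1 kg, loose on the studs (holes 11 mm: the push may shift it 2 mm), flat on its seat. Origin: centre of its underside; axes as gear_case, over whose origin it sits within 1 mm. Its top is 29 mm above the origin, a brass breather 47 mm. Wedged up, it tips about its rear edge (x = +50 mm). Its ear is brittle: keep the push under 25 N; 2 to 8 N is enough.
- cover_ear (a point): middle of the lower front edge of the upper pry ear (36 mm wide, 10 mm thick, 35 mm long). Cover down, it is 7 mm above case_ear; what this height gains is the opening. A wedge lying flat on the lower ear first touches it when its thin end is 16 mm past this edge; each further 3.6 mm of push opens the ears by 1 mm.
- spanner_13: bystander: steel combination spanner, 189 mm long, lying near the front edge of the bench; origin under its middle
- tube: bystander: small screw-capped tube, 146 mm long, 40 mm wide, 26 mm high, lying left of the gearbox; origin under its middle
- oil_can: bystander: oil can with a thin spout, 70 mm across, 162 mm high, standing behind the wedge, right of the gearbox; origin under its middle
Mind the look-alikes: they are no part of the job. Of the things that look like the wedge, take the one that is farthest to the robot's right at the start.

How it is judged:
By the outcome, as a careful person would: the job done as asked, in the order asked, and still so for the second after the job is handed in, while the arm keeps its last pose, push and grip.
It also fails if it takes over 40 s, if anything falls off the work surface, if the arm or the gripper's body presses on something with over 40 N, if the wrist force passes 120 N, or if a joint passes its speed limit or range.

## Working session

There is one attempt and no reset: what is moved stays moved. The work goes in short steps, Python scripts to look and compute and a tool call to move; the robot and the scene stay as the last step left them, time stands still between calls to the robot, and variables do not carry over. Pictures are saved under pics/ and viewed, at most 10 in all, crops included, and the job is handed in when it is done.

Besides the shell and the picture viewer there is one more tool, called after "Emit:" by a JSON object that holds its "op" and its "data". jog_arm: Moves the arm, as the interface text tells. Its arguments: {"type":"object","properties":{"steps":{"type":"array","items":{"type":"array","items":{"type":"number"}}},"grip_force":{"type":"number"}},"required":["steps"]}

```bash
mkdir -p pics; ls; cat > h.py <<'E'
import numpy as np, cv2
from plant import robot
def cam(c, st=None):
    f=200/np.tan(np.radians(c["fov_y"]/2))
    if "origin" in c: return f,np.array(c["origin"]),np.array(c["rotation"])
    T=np.array(c["T_tool_cam"]); R=np.array(st["orientation"]); p=np.array(st["tcp_pos"])
    return f,p+R@T[:3,3],R@T[:3,:3]
def cloud(c,st=None):
    f,o,R=cam(c,st); v,u=np.mgrid[0:400,0:640]; z=c["z_map"]
    P=np.stack([(u-c["cx"])/f*z,(v-c["cy"])/f*z,z],-1)
    W=P@R.T+o; W[z<=0]=np.nan; return W
def px(c,p,st=None):
    f,o,R=cam(c,st); q=R.T@(np.array(p)-o); return np.array([c["cx"]+f*q[0]/q[2],c["cy"]+f*q[1]/q[2]])
E
python3 - <<'E'
from h import *
s=robot.observe(); print(s)
ims=[]
for n in ["scene","top"]:
    c=robot.capture(n); cv2.imwrite(f"pics/{n}.png",c["frame"]); np.save(n+".npy",c,allow_pickle=True)
    W=cloud(c)
    for t in ["wedge","wedge_tip","gear_case","case_ear","cover_ear","cover","oil_can"]:
        for d in robot.place_of(n,t)[:4]:
            u,v=d["xy"][0]*640,d["xy"][1]*400
            print(n,t,round(d["confidence"],2),round(u),round(v),W[min(int(v),399),min(int(u),639)].round(3))
E
```

```text
pics
{'t': 0.0, 'joints': array([-77.64032792,  27.37476388,   1.28059827,  89.17447444,
        -0.65940395,  63.5592562 ,  -4.76229669]), 'joint_vel': array([-0.00686005,  0.05001042, -0.02137594, -0.09851505,  0.07564955,
        0.10328249,  0.08286795]), 'effort': array([-2.85333981e-04, -5.82860076e+01,  1.53475720e+00, -2.72609979e+01,
       -5.43036265e-02,  1.68289983e-02,  1.36597628e-04]), 'tcp_pos': array([0.21460886, 0.63936434, 0.22172229]), 'orientation': array([[-9.48024940e-01,  3.18195725e-01, -4.39692230e-04],
       [ 3.18196003e-01,  9.48023407e-01, -1.70969409e-03],
       [-1.27178823e-04, -1.76074094e-03, -9.99998442e-01]]), 'wrist_force': array([ 0.00945442, -0.41600985,  0.23507974]), 'ft_torque': array([ 0.03723029,  0.00543242, -0.01486033]), 'grasp_force': 0.0, 'opening': 0.0878453338898758}
scene wedge 0.73 365 297 [ 0.496 -0.376  0.021]
scene wedge 0.7 324 253 [ 0.493 -0.237  0.021]
scene wedge 0.48 404 302 [ 0.562 -0.419  0.002]
scene wedge_tip 0.94 312 228 [ 0.521 -0.152  0.006]
scene wedge_tip 0.67 404 302 [ 0.562 -0.419  0.002]
scene gear_case 0.68 350 192 [ 0.623 -0.158  0.074]
scene case_ear 0.82 316 185 [ 0.576 -0.087  0.065]
scene cover_ear 0.78 321 179 [ 0.59  -0.083  0.076]
scene cover 0.78 354 175 [ 0.649 -0.136  0.097]
scene oil_can 0.79 427 262 [ 0.645 -0.393  0.04 ]
top wedge 0.82 372 209 [ 0.502 -0.355  0.022]
top wedge 0.63 326 208 [ 0.506 -0.225  0.023]
top wedge_tip 0.9 392 188 [ 0.569 -0.416  0.003]
top wedge_tip 0.62 298 208 [ 0.513 -0.146 -0.001]
top gear_case 0.77 281 150 [ 0.657 -0.102  0.096]
top gear_case 0.2 283 257 [ 0.371 -0.103 -0.002]
top case_ear 0.82 273 174 [ 0.593 -0.078  0.083]
top case_ear 0.28 271 175 [ 0.591 -0.075  0.079]
top cover_ear 0.64 272 177 [ 0.59  -0.073  0.062]
top cover 0.68 282 149 [ 0.656 -0.105  0.099]
top oil_can 0.79 372 154 [ 0.651 -0.353  0.071]
```

View pics/scene.png

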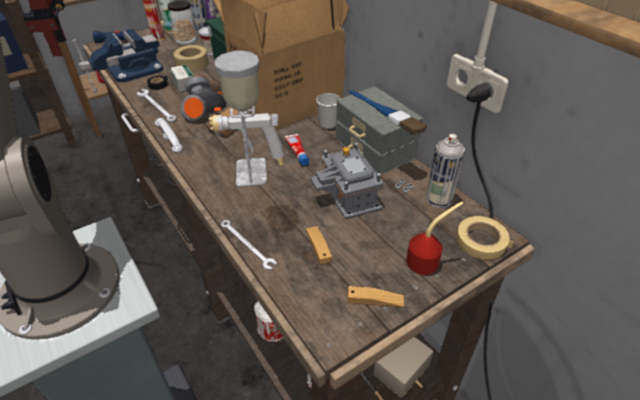

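```bash
python3 - <<'E'
import cv2
im=cv2.imread("pics/top.png")[100:290,200:440]; cv2.imwrite("pics/topc.png",cv2.resize(im,None,fx=3.1,fy=3.1,interpolation=2))
E
```

```text
(no output)
```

View pics/topc.png

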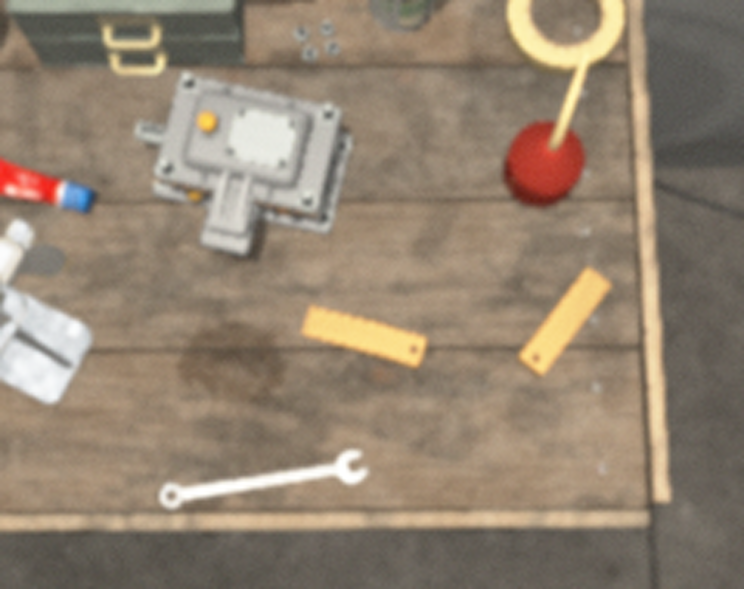

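The scene shows two candidates for the wedge: A at scene (319,244) / top (318,208), and B at scene (376,297) / top (382,203). B is farthest to the robot's right (y≈-0.38), so I choose B. Its holed butt is at top (373,215) and its thin end at (393,190).

```bash
cat >> h.py <<'E'
def orange(c,W,near,rad):
    hsv=cv2.cvtColor(c["frame"],cv2.COLOR_BGR2HSV)
    m=(hsv[...,0]>8)&(hsv[...,0]<26)&(hsv[...,1]>110)&(hsv[...,2]>120)
    m&=np.hypot(W[...,0]-near[0],W[...,1]-near[1])<rad
    return m
E
python3 - <<'E'
from h import *
for n in ["top","scene"]:
    c=np.load(n+".npy",allow_pickle=True).item(); W=cloud(c)
    m=orange(c,W,(.52,-.385),.08); P=W[m]; P=P[P[:,2]>0.000]
    r=cv2.minAreaRect((P[:,:2]*1000).astype(np.float32)); print(n,len(P),r,np.percentile(P[:,2],[5,50,95]))
    # height vs along
    b=cv2.boxPoints(r); print(b.round(1).tolist())
    # gearbox cover top
    G=W[(np.hypot(W[...,0]-.65,W[...,1]+.11)<.13)&(W[...,2]>.085)&(W[...,2]<.102)]
    r=cv2.minAreaRect((G[:,:2]*1000).astype(np.float32)); print("cover",len(G),r)
E
```

```text
top 383 ((520.7974243164062, -385.9812927246094), (29.947484970092773, 113.78163146972656), 50.9101448059082) [0.00322093 0.01754411 0.02293189]
[[467.20001220703125, -361.70001220703125], [555.5, -433.5], [574.4000244140625, -410.20001220703125], [486.1000061035156, -338.5]]
cover 1014 ((679.9389038085938, -101.78776550292969), (153.10499572753906, 147.7808837890625), 57.28789138793945)
scene 687 ((520.3778076171875, -383.63616943359375), (31.356428146362305, 111.51656341552734), 51.5257568359375) [0.00373561 0.01699679 0.02143274]
[[467.0, -361.20001220703125], [554.2999877929688, -430.6000061035156], [573.7999877929688, -406.1000061035156], [486.5, -336.70001220703125]]
cover 1002 ((688.989990234375, -99.69935607910156), (135.74024963378906, 162.3867645263672), 75.89899444580078)
```

```bash
python3 - <<'E'
import cv2
im=cv2.imread("pics/scene.png")[215:320,290:440]; cv2.imwrite("pics/scc.png",cv2.resize(im,None,fx=5,fy=5,interpolation=2))
E
```

```text
(no output)
```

View pics/scc.png

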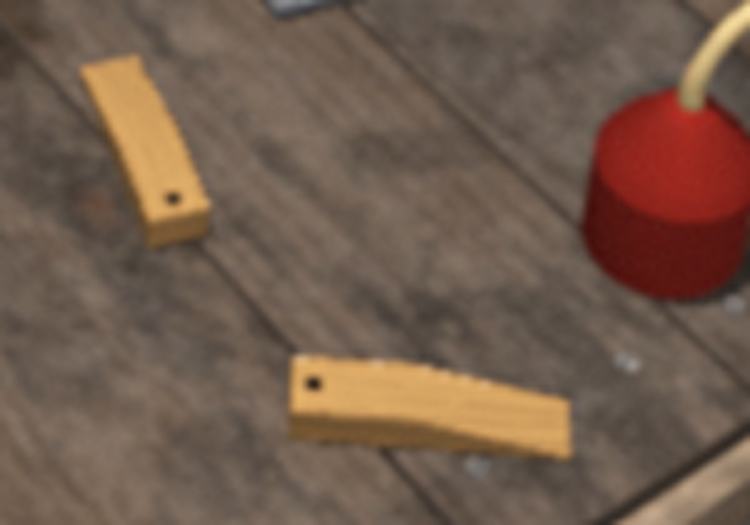

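Crop: B at the lower right has its holed butt at (313,383) and thin end at (570,428), so B is the right one. A is at the upper left (150,150). Next I check heights along the way.

```bash
python3 - <<'E'
from h import *
W=np.concatenate([cloud(np.load(n+".npy",allow_pickle=True).item()).reshape(-1,3) for n in ["top","scene"]])
W=W[np.isfinite(W[:,0])]
r=np.hypot(W[:,0],W[:,1]);a=np.degrees(np.arctan2(W[:,1],W[:,0]))
for lo in range(-60,100,10):
    row=[]
    for rl in np.arange(.2,1.0,.1):
        k=(a>=lo)&(a<lo+10)&(r>=rl)&(r<rl+.1)&(W[:,2]<1.2); row.append(f"{np.percentile(W[k,2],99.5):.2f}" if k.sum()>20 else " -- ")
    print(lo,row)
# cover geometry: plane top points
for n in ["top","scene"]:
    W=cloud(np.load(n+".npy",allow_pickle=True).item())
    m=(np.hypot(W[...,0]-.645,W[...,1]+.105)<.13)&(W[...,2]>.066)&(W[...,2]<.1)
    m=cv2.morphologyEx(m.astype(np.uint8),cv2.MORPH_OPEN,np.ones((2,2)))
    k,l,s,_=cv2.connectedComponentsWithStats(m); i=1+np.argmax(s[1:,4]); P=W[l==i]
    H,xe,ye=np.histogram2d(P[:,0],P[:,1],bins=[np.arange(.52,.78,.012),np.arange(-.24,.02,.012)])
    print(n,len(P)); print("\n".join("".join("#" if v else "." for v in h) for h in H[::-1,::-1]))
E
```

```text
-60 ['0.00', '-0.83', '-0.83', '0.00', '0.00', ' -- ', '-0.83', '-0.83']
-50 ['0.00', '-0.83', '0.00', '0.00', '0.00', '0.00', ' -- ', '-0.83']
-40 ['-0.74', '-0.00', '0.01', '0.02', '0.02', '0.07', '0.00', '0.51']
-30 ['-0.83', '0.00', '0.01', '0.02', '0.01', '0.15', '0.16', '0.51']
-20 ['-0.83', '0.01', '0.01', '0.02', '0.10', '0.10', '0.49', '0.45']
-10 ['-0.82', '0.01', '0.00', '0.08', '0.11', '0.13', '0.16', '0.43']
0 ['-0.83', '0.00', '0.32', '0.32', '0.04', '0.13', '0.15', '0.38']
10 ['-0.83', '0.01', '0.32', '0.32', '0.17', '0.30', '0.46', '0.35']
20 ['-0.83', '0.00', '0.01', '0.03', '0.34', '0.35', '0.35', '0.36']
30 ['-0.74', '-0.00', '0.01', '0.03', '0.06', '0.35', '0.32', '0.34']
40 ['0.00', '-0.83', '0.02', '0.04', '0.07', '0.07', '0.06', '0.14']
50 ['0.00', '-0.83', '-0.83', '0.03', '0.02', '0.01', '0.05', '0.12']
60 ['-0.83', '-0.83', '-0.83', '0.35', '0.36', '0.33', '0.12', '0.13']
70 ['-0.83', '-0.83', '-0.83', '0.35', '0.37', '0.32', '0.07', '0.13']
80 ['-0.83', '-0.83', '-0.83', '-0.82', '-0.83', '-0.83', '-0.83', '-0.83']
90 [' -- ', ' -- ', '-0.83', '-0.83', '-0.
[... 275 characters left out ...]
#......
..#############......
......#########......
......#########......
......####...........
......###............
.....................
.....................
.....................
.....................
.....................
scene 1944
.........##..........
...........#.........
....#................
....#####............
....#########........
.....###########.....
.....############....
....############.....
..#.############.....
..##############.....
..##############.....
...############......
......#########......
......####.####......
......####...........
.......##............
.....................
.....................
.....................
.....................
.....................
```

Emit:
{"op": "jog_arm", "data": {"steps": [[0,0,-50,0,-1],[0,0,-100,0,-1],[0,0,-150,0,-1],[0,0,-200,0,-1],[0,0,-200,0,-1]]}}

```text
t: 1.3
tcp_pos: [0.2156, 0.6422, 0.4316]
orientation: [[-0.948, 0.318, 0.003], [0.318, 0.948, 0.013], [0.001, 0.014, -1.0]]
wrist_force: [0.2, 1.1, 0.1]
opening: 0.088
grasp_force: 0.0
```

Emit:
{"op": "jog_arm", "data": {"steps": [[-40,-20,0,2,-1],[-79,-40,0,4,-1],[-118,-60,0,6,-1],[-157,-80,0,8,-1],[-196,-100,0,10,-1],[-236,-121,0,12,-1],[-277,-156,0,14,-1],[-318,-191,0,16,-1],[-359,-225,0,18,-1],[-400,-260,0,20,-1],[-442,-295,0,20,-1],[-442,-295,0,20,-1]]}}

```text
t: 2.5
tcp_pos: [0.5422, 0.2135, 0.4227]
orientation: [[-0.777, 0.629, 0.001], [0.629, 0.777, -0.002], [-0.002, -0.001, -1.0]]
wrist_force: [-0.5, 0.2, 0.7]
opening: 0.0881
grasp_force: 0.0
```

Emit:
{"op": "jog_arm", "data": {"steps": [[-33,-30,0,0,-1],[-65,-60,0,0,-1],[-98,-90,0,0,-1],[-131,-120,0,0,-1],[-163,-150,0,0,-1],[-196,-181,0,0,-1],[-196,-181,0,0,-1],[-196,-181,0,0,-1]]}}

```text
t: 3.3
tcp_pos: [0.5802, -0.0451, 0.4223]
orientation: [[-0.78, 0.625, -0.0], [0.625, 0.78, 0.0], [0.0, -0.0, -1.0]]
wrist_force: [-0.6, -0.4, -0.6]
opening: 0.0874
grasp_force: 0.0
```

```bash
python3 - <<'E'
from h import *
s=robot.observe(); c=robot.capture("wrist"); np.save("w1.npy",(c,s),allow_pickle=True); print(s["tcp_pos"],s["joint_vel"].round(1),c["T_tool_cam"]); cv2.imwrite("pics/w1.png",c["frame"])
W=cloud(c,s); f,o,R=cam(c,s); print(o,R)
for t in ["gear_case","cover","case_ear","cover_ear","wedge"]:
    for d in robot.place_of("wrist",t)[:2]:
        u,v=d["xy"][0]*640,d["xy"][1]*400; print(t,d["confidence"],u,v,W[min(int(v),399),min(int(u),639)])
E
```

```text
[ 0.58020872 -0.04505735  0.42230306] [-1.9  0.1 -2.6  0.  -0.4  0.  -0.3] [[ 4.43229491e-04 -9.60029469e-01 -2.79898591e-01  7.67173808e-02]
 [ 9.99999829e-01  3.18882379e-04  4.89795012e-04 -9.45553380e-04]
 [-3.80962917e-04 -2.79898760e-01  9.60029447e-01 -1.61185320e-01]
 [ 0.00000000e+00  0.00000000e+00  0.00000000e+00  1.00000000e+00]]
[0.51979965 0.00214353 0.58351714] [[ 6.24948094e-01  7.49485657e-01  2.18428776e-01]
 [ 7.80666232e-01 -6.00107557e-01 -1.74445275e-01]
 [ 3.36527653e-04  2.79539212e-01 -9.60134218e-01]]
cover 0.63 334.4 217.0 [ 0.66720582 -0.08655827  0.0958048 ]
case_ear 0.94 314.88 176.32000000000002 [ 0.59193631 -0.07254913  0.06089351]
cover_ear 0.6 311.424 181.20000000000002 [ 0.59316865 -0.07989792  0.07866331]
wedge 0.95 230.72 178.32 [ 0.49646591 -0.21119902  0.01980788]
wedge 0.88 181.11999999999998 227.8 [ 0.50800658 -0.36354635  0.01925426]
```

View pics/w1.png

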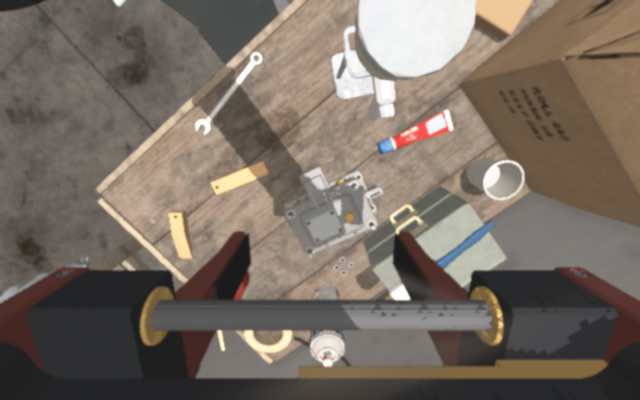

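Emit:
{"op": "jog_arm", "data": {"steps": [[-25,-38,0,0,-1],[-50,-77,0,0,-1],[-75,-115,0,0,-1],[-112,-160,0,0,-1],[-123,-205,0,0,-1],[-134,-255,0,0,-1],[-144,-302,0,0,-1],[-144,-302,50,0,-1],[-144,-302,100,0,-1],[-144,-302,150,0,-1],[-144,-302,200,0,-1],[-144,-302,270,0,-1]]}}

```text
t: 4.8
tcp_pos: [0.5054, -0.369, 0.171]
orientation: [[-0.783, 0.622, 0.001], [0.622, 0.783, 0.0], [-0.001, 0.001, -1.0]]
wrist_force: [1.5, -0.6, -0.7]
opening: 0.0879
grasp_force: 0.0
```

Emit:
{"op": "jog_arm", "data": {"steps": [[0,0,0,0,-1],[0,0,0,0,-1]]}}

```text
t: 5.0
tcp_pos: [0.5052, -0.3697, 0.1734]
orientation: [[-0.782, 0.623, -0.001], [0.623, 0.782, 0.0], [0.001, -0.0, -1.0]]
wrist_force: [0.7, 0.5, 1.7]
opening: 0.0877
grasp_force: 0.0
```

```bash
python3 - <<'E'
from h import *
s=robot.observe(); c=robot.capture("wrist"); np.save("w2.npy",(c,s),allow_pickle=True); cv2.imwrite("pics/w2.png",c["frame"])
W=cloud(c,s); R=np.array(s["orientation"]);p=s["tcp_pos"]; print(p)
m=orange(c,W,(.52,-.385),.09)&(W[...,2]<.03)&(W[...,2]>.0005); P=W[m]
r=cv2.minAreaRect((P[:,:2]*1000).astype(np.float32)); print(m.sum(),r,cv2.boxPoints(r).round(1).tolist(),np.percentile(P[:,2],[5,50,95]))
for t in ["wedge","wedge_tip"]:
    for d in robot.place_of("wrist",t)[:2]:
        u,v=d["xy"][0]*640,d["xy"][1]*400; print(t,d["confidence"],u,v,W[min(int(v),399),min(int(u),639)])
E
```

```text
[ 0.50519937 -0.36973402  0.17339186]Traceback (most recent call last):
  File "<stdin>", line 5, in <module>
    return _quantile_unchecked(
        a, q, axis, out, overwrite_input, method, keepdims, weights)
    return _ureduce(a,
                    func=_quantile_ureduce_func,
    ...<5 lines>...
                    overwrite_input=overwrite_input,
                    method=method)
    r = func(a, **kwargs)
    result = _quantile(arr,
                       quantiles=q,
    ...<2 lines>...
                       out=out,
                       weights=wgt)
    slices_having_nans = np.isnan(arr[-1, ...])
                                  ~~~^^^^^^^^^
IndexError: index -1 is out of bounds for axis 0 with size 0
```

View pics/w2.png

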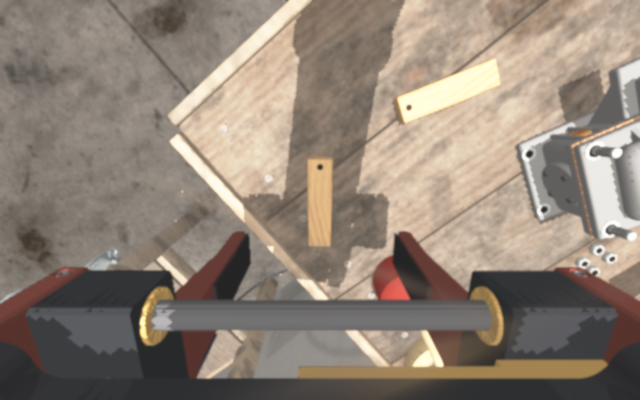

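The wedge is centred at (320,202), with its hole at (320,167) and thin end at row 246. It's well aligned with the tool. It's in shadow, so I'll use height and a pixel window instead of colour.

```bash
python3 - <<'E'
from h import *
c,s=np.load("w2.npy",allow_pickle=True); W=cloud(c,s); R=np.array(s["orientation"]);p=s["tcp_pos"]
hsv=cv2.cvtColor(c["frame"],cv2.COLOR_BGR2HSV); print(hsv[200,320],hsv[240,320],hsv[200,290],hsv[220,345])
m=np.zeros((400,640),bool); m[145:258,295:345]=1
m&=(hsv[...,1]>95)&(hsv[...,2]>90)
m=cv2.morphologyEx(m.astype(np.uint8),cv2.MORPH_OPEN,np.ones((3,3)))>0
P=W[m]; r=cv2.minAreaRect((P[:,:2]*1000).astype(np.float32)); print(m.sum(),r,cv2.boxPoints(r).round(1).tolist(),np.nanpercentile(P[:,2],[2,50,98]))
Q=(P-p)@R*1000; Q=Q[np.isfinite(Q[:,0])]
print("tool x range",np.percentile(Q[:,0],[.5,99.5]),"y",np.percentile(Q[:,1],[1,99]))
for a,b in [(-70,-40),(-40,-10),(-10,20),(20,40)]:
    k=(Q[:,0]>a)&(Q[:,0]<b); print(a,b,np.percentile(Q[k,1],[2,98]),"z world",1000*p[2]-np.median(Q[k,2]))
E
```

```text
[ 16 105 223] [ 16 104 218] [ 15  53 105] [ 15  49 115]
2065 ((520.0650634765625, -385.5556335449219), (26.370407104492188, 111.85295867919922), 50.25493621826172) [[468.6000061035156, -359.8999938964844], [554.5999755859375, -431.5], [571.5, -411.20001220703125], [485.5, -339.70001220703125]] [0.00247547 0.01789229 0.02026654]
tool x range [-76.67875654  34.11439795] y [-16.19998155  10.25066848]
-70 -40 [-16.61067102   9.79660495] z world 8.10985244723426
-40 -10 [-16.13658644  10.27562836] z world 16.392657666226
-10 20 [-15.68733325  10.08296454] z world 18.977058805877448
20 40 [-15.38297874  10.92663029] z world 18.822233397638627
```

Emit:
{"op": "jog_arm", "data": {"steps": [[1,-3,45,0.6,-1],[1,-3,90,0.6,-1],[1,-3,130,0.6,-1],[1,-3,150,0.6,-1],[1,-3,160,0.6,-1],[1,-3,165,0.6,-1],[1,-3,168,0.6,-1],[1,-3,168,0.6,-1]]}}

```text
t: 5.85
tcp_pos: [0.5032, -0.3724, 0.0062]
orientation: [[-0.776, 0.631, 0.002], [0.631, 0.776, -0.001], [-0.002, 0.0, -1.0]]
wrist_force: [0.1, -0.9, 0.0]
opening: 0.0876
grasp_force: 0.0
```

Emit:
{"op": "jog_arm", "data": {"grip_force": 45, "steps": [[0,0,2,0,0.3],[0,0,2,0,0.5],[0,0,2,0,0.7],[0,0,2,0,1],[0,0,2,0,1],[0,0,2,0,1],[0,0,2,0,1],[0,0,2,0,1]]}}

```text
t: 6.65
tcp_pos: [0.5021, -0.3717, 0.0027]
orientation: [[-0.775, 0.631, -0.0], [0.631, 0.775, 0.0], [0.0, 0.0, -1.0]]
wrist_force: [-0.2, -0.1, -0.5]
opening: 0.0275
grasp_force: 45.1
```

Emit:
{"op": "jog_arm", "data": {"steps": [[0,0,-20,0,1],[0,0,-60,0,1],[0,0,-110,0,1],[30,27,-145,-3,1],[60,55,-145,-6,1],[90,84,-145,-10,1],[120,112,-145,-14,1],[150,140,-145,-18,1],[180,167,-145,-22,1],[212,196,-145,-25.4,1],[243,225,-145,-25.4,1],[243,225,-145,-25.4,1]]}}

```text
t: 7.85
tcp_pos: [0.455, -0.0383, 0.1476]
orientation: [[-0.973, 0.23, -0.001], [0.23, 0.973, 0.002], [0.001, 0.002, -1.0]]
wrist_force: [-0.0, -0.7, 0.2]
opening: 0.0276
grasp_force: 45.0
```

Emit:
{"op": "jog_arm", "data": {"steps": [[0,0,0,0,1],[0,0,0,0,1]]}}

```text
t: 8.05
tcp_pos: [0.4559, -0.0451, 0.1479]
orientation: [[-0.971, 0.239, 0.0], [0.239, 0.971, -0.0], [-0.0, -0.0, -1.0]]
wrist_force: [0.1, 0.2, -1.0]
opening: 0.0277
grasp_force: 45.0
```

```bash
python3 - <<'E'
from h import *
s=robot.observe(); c=robot.capture("wrist"); np.save("w3.npy",(c,s),allow_pickle=True); cv2.imwrite("pics/w3.png",c["frame"])
W=cloud(c,s); p=s["tcp_pos"]; print(p,np.array(s["orientation"]).round(4).tolist())
for t in ["wedge_tip","case_ear","cover_ear","cover"]:
    for d in robot.place_of("wrist",t)[:2]:
        u,v=d["xy"][0]*640,d["xy"][1]*400; print(t,d["confidence"],u,v,W[min(int(v),399),min(int(u),639)])
E
```

```text
[ 0.45588817 -0.04505843  0.14786766] [[-0.9709, 0.2394, 0.0003], [0.2394, 0.9709, -0.0005], [-0.0004, -0.0004, -1.0]]
wedge_tip 0.95 320.192 350.68 [ 0.52841726 -0.06465298  0.14842285]
wedge_tip 0.82 254.016 264.68 [ 0.52536217 -0.14605486 -0.00224014]
cover_ear 0.89 323.776 342.12 [ 0.52085887 -0.0607113   0.15024875]
```

View pics/w3.png

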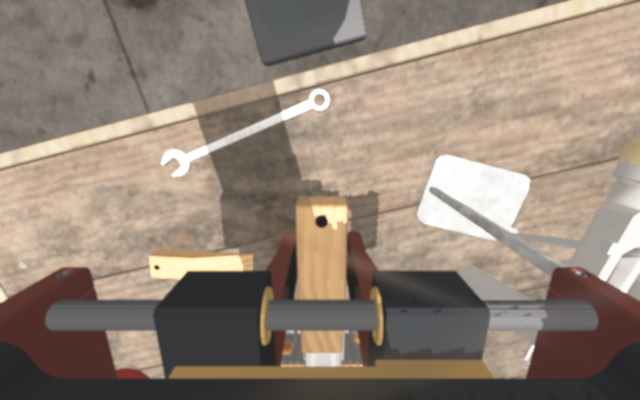

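The wedge sits straight in the fingers (cols 297-347, rows 197-355), and its tip covers the ear from this view. I'll get the gearbox pose from the earlier wrist and top pictures with a model overlay.

```bash
cat > ov.py <<'E'
from h import *
def G(x,y,z,pose): 
    t=np.radians(pose[2]); return np.array([pose[0]+x*np.cos(t)-y*np.sin(t),pose[1]+x*np.sin(t)+y*np.cos(t),z])/1.0
def draw(c,s,pose,box,k):
    x0,x1,y0,y1=box; im=cv2.resize(c["frame"][y0:y1,x0:x1],None,fx=k,fy=k,interpolation=cv2.INTER_CUBIC)
    q=lambda x,y,z: tuple(int(v) for v in (px(c,G(x/1e3,y/1e3,z/1e3,pose),s)+.5-[x0,y0])*k)
    for a in (-41,41):
        for b in (-64,64): cv2.circle(im,q(a,b,96),4,(0,0,255),1)
    for pts,col in [([(-50,-75,66),(-50,75,66),(50,75,66),(50,-75,66)],(0,255,0)),([(-85,-18,79),(-85,18,79),(-50,18,79),(-50,-18,79)],(255,0,0)),([(-97,-22,62),(-97,22,62)],(255,0,255))]:
        cv2.polylines(im,[np.array([q(*p) for p in pts])],True,col,1)
    return im
E
python3 - <<'E'
from ov import *
pose=(.6726,-.096,-13.6)
c,s=np.load("w1.npy",allow_pickle=True); a=draw(c,s,pose,(270,390,155,260),5)
t=np.load("top.npy",allow_pickle=True).item(); b=draw(t,None,pose,(235,325,115,190),5)
H=max(a.shape[0],b.shape[0]); o=np.zeros((600,800,3),np.uint8); 
a=cv2.resize(a,(400,350));b=cv2.resize(b,(400,333)); o[:350,:400]=a;o[:333,400:]=b
sc=np.load("scene.npy",allow_pickle=True).item(); d=draw(sc,None,pose,(300,400,140,220),3); o[355:595,:300]=d
cv2.imwrite("pics/ov1.png",o)
W=np.concatenate([cloud(t).reshape(-1,3),cloud(sc).reshape(-1,3),cloud(c,s).reshape(-1,3)])
k=(W[:,0]>.36)&(W[:,0]<.62)&(W[:,1]>-.06)&(W[:,1]<.12)&(W[:,2]>.1)&(W[:,2]<.42); print(k.sum(),W[k].min(0) if k.any() else 0)
for zl in (.1,.15,.2,.25): 
    j=k&(W[:,2]>zl); print(zl,j.sum(),np.percentile(W[j,1],2) if j.any() else 0)
E
```

```text
12100 [0.45624412 0.05912749 0.10010656]
0.1 12100 0.06626198146716107
0.15 11505 0.06621442191312463
0.2 10006 0.06604427364432455
0.25 8819 0.06653082830240832
```

View pics/ov1.png

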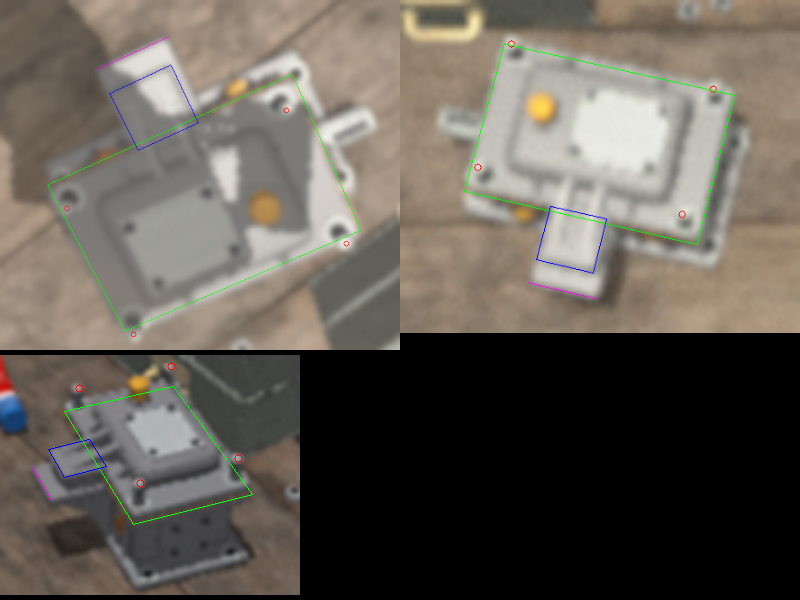

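```bash
python3 - <<'E'
from ov import *
from scipy.optimize import least_squares
c,s=np.load("w1.npy",allow_pickle=True); t=np.load("top.npy",allow_pickle=True).item()
A=np.array([(68,195),(281,103),(339,232),(133,319)])/3.333+[270,155]-.5
B=np.array([(115,53),(315,97),(84,174),(286,216)])/4.444+[235,115]-.5
S=[(a,b) for a in(-41,41) for b in(-64,64)]
p0=(.6726,-.096,-13.6)
def match(cam_,st,D):
    P=np.array([px(cam_,G(a/1e3,b/1e3,.096,p0),st) for a,b in S]); return [S[np.argmin(np.hypot(*(P-d).T))] for d in D]
mA,mB=match(c,s,A),match(t,None,B); print(mA,mB)
def res(v,use):
    r=[]
    for n,cm,st,D,m in(("A",c,s,A,mA),("B",t,None,B,mB)):
        if n in use: r+=[px(cm,G(a/1e3,b/1e3,v[3],v[:3]),st)-d for d,(a,b) in zip(D,m)]
    return np.concatenate(r)
for use in("A","B","AB"):
    f=least_squares(lambda v:res(v,use) if len(use)>1 else res([*v[:3],.09],use),[*p0,.09],x_scale=[.01,.01,1,.01]); v=f.x; print(use,v,np.abs(f.fun).max(),"ear",G(-.085,0,.062,v))
sol=v[:3]
a=cv2.resize(draw(c,s,sol,(270,390,155,260),5),(400,350)); b=cv2.resize(draw(t,None,sol,(235,325,115,190),5),(400,333))
sc=np.load("scene.npy",allow_pickle=True).item(); d=draw(sc,None,sol,(300,360,165,215),8)[:240]
o=np.zeros((600,800,3),np.uint8); o[:350,:400]=a;o[:333,400:]=b;o[355:595,:d.shape[1]]=d; cv2.imwrite("pics/ov2.png",o)
E
```

```text
[(-41, -64), (-41, 64), (41, 64), (41, -64)] [(41, 64), (41, -64), (-41, 64), (-41, -64)]
A [  0.66808996  -0.09430146 -14.01187748   0.09      ] 1.0685191534177534 ear [ 0.58561909 -0.073721    0.062     ]
B [  0.6706012   -0.0978055  -12.91140889   0.09      ] 0.7503129960593924 ear [ 0.58775028 -0.07881275  0.062     ]
AB [  0.67267398  -0.09672374 -13.66997519   0.07743888] 1.4922281770573989 ear [ 0.59008177 -0.07663578  0.062     ]
```

View pics/ov2.png

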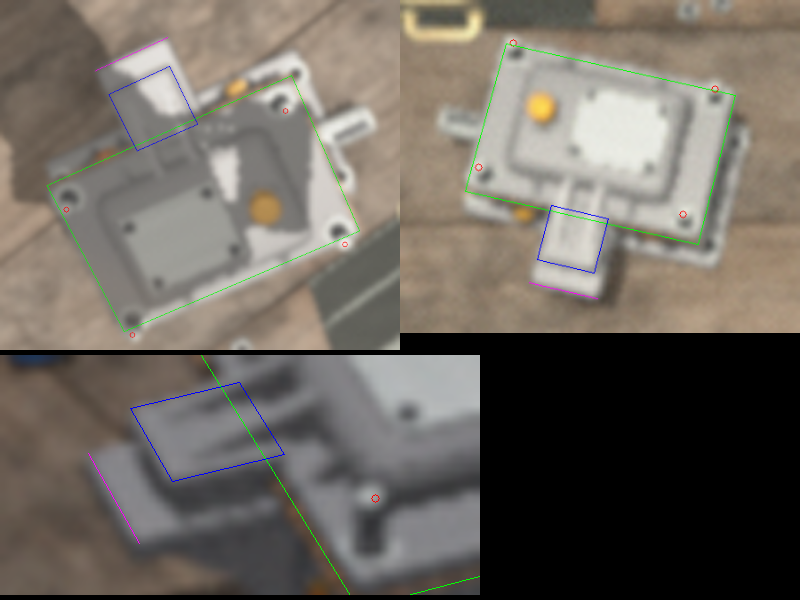

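Pose fits: the overlay lands on the scene stud top and on the lower ear edge (scene crop, magenta line). I descend to just above ear height with the tip about 59 mm short, then approach.

Emit:
{"op": "jog_arm", "data": {"steps": [[0,1,40,0,1],[0,1,70,0,1],[0,1,80,0,1],[0,1,81,0,1],[0,1,81,0,1],[-15,1,81,0,1],[-30,1,81,0,1],[-38,1,81,0,1],[-38,1,81,0,1],[-38,1,81,0,1]]}}

```text
t: 9.3
tcp_pos: [0.4927, -0.0518, 0.0672]
orientation: [[-0.971, 0.238, 0.0], [0.238, 0.971, 0.0], [-0.0, 0.0, -1.0]]
wrist_force: [-0.1, -0.1, -0.5]
opening: 0.0276
grasp_force: 45.0
```

```bash
cat > look.py <<'E'
from ov import *
import sys
n=sys.argv[1]; pose=(.6722,-.0967,-13.6)
s=robot.observe(); sc=robot.capture("scene"); np.save(n+".npy",sc,allow_pickle=True)
e=G(-.085,0,.062,pose); p=np.array(s["tcp_pos"]); R=np.array(s["orientation"])
tip=p+R@np.array([-.078,0,.0027-.00125]); t=np.radians(-13.6); d=tip-e
print("tip past edge %.1f lateral %.1f bottom above ear %.1f mm"%(1e3*(d[0]*np.cos(t)+d[1]*np.sin(t)),1e3*(-d[0]*np.sin(t)+d[1]*np.cos(t)),1e3*(p[2]-.0027-.062)), s["wrist_force"].round(2), s["ft_torque"].round(2),s["t"])
im=cv2.resize(sc["frame"][165:215,285:365],None,fx=10,fy=10,interpolation=cv2.INTER_CUBIC); cv2.imwrite(f"pics/{n}.png",im)
E
python3 look.py i1
```

```text
tip past edge -22.1 lateral 1.2 bottom above ear 2.5 mm [-0.08 -0.08 -0.54] [ 0.05  0.04 -0.01] 9.3
```

View pics/i1.png

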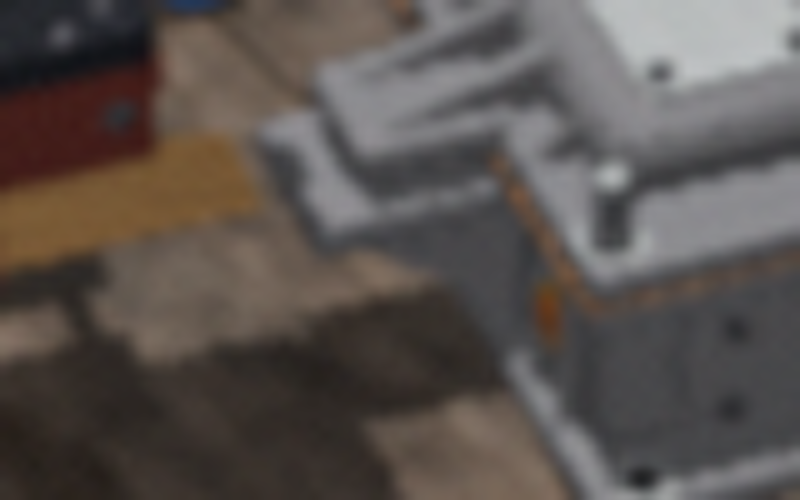

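The wedge's thin end is at (255,190), just short of the lower ear's front corner (265,135)-(325,240), level and in line. I go in 10 mm past the upper edge, then lower onto the ear.

Emit:
{"op": "jog_arm", "data": {"steps": [[-4,-1,1,0,1],[-10,-1,1,0,1],[-16,-1,1,0,1],[-22,-1,1,0,1],[-28,-1,1,0,1],[-31,-1,1,0,1],[-31,-1,1,0,1],[-31,-1,1.5,0,1],[-31,-1,2,0,1],[-31,-1,2,0,1]]}}

```text
t: 10.35
tcp_pos: [0.5225, -0.0602, 0.0647]
orientation: [[-0.971, 0.238, -0.0], [0.238, 0.971, 0.0], [0.0, 0.0, -1.0]]
wrist_force: [-0.0, -0.4, -0.5]
opening: 0.0277
grasp_force: 45.0
```

```bash
python3 look.py i2
```

```text
tip past edge 8.9 lateral 0.1 bottom above ear -0.0 mm [-0.01 -0.37 -0.51] [-0.    0.    0.01] 10.35
```

Not yet in contact; I lower in small steps while watching the force.

Emit:
{"op": "jog_arm", "data": {"steps": [[0,0,0.5,0,1],[0,0,0.5,0,1],[0,0,0.5,0,1]]}}

```text
t: 10.7
tcp_pos: [0.5228, -0.0602, 0.0644]
orientation: [[-0.971, 0.238, 0.0], [0.238, 0.971, 0.0], [-0.0, 0.0, -1.0]]
wrist_force: [-0.4, 0.3, 2.3]
opening: 0.028
grasp_force: 45.0
```

Emit:
{"op": "jog_arm", "data": {"steps": [[0,0,0.5,0,1],[0,0,0.5,0,1],[0,0,0.5,0,1]]}}

```text
t: 11.0
tcp_pos: [0.5228, -0.0602, 0.0641]
orientation: [[-0.971, 0.238, 0.0], [0.238, 0.971, 0.0], [-0.0, 0.0, -1.0]]
wrist_force: [-3.1, 0.1, 7.4]
opening: 0.0277
grasp_force: 45.0
```

Emit:
{"op": "jog_arm", "data": {"steps": [[0,0,-0.4,0,1],[-1,0,-0.4,0,1],[-2,0,-0.4,0,1],[-3,0,-0.4,0,1],[-4,0,-0.4,0,1],[-4,0,-0.4,0,1]]}}

```text
t: 11.6
tcp_pos: [0.5269, -0.0612, 0.0643]
orientation: [[-0.971, 0.238, 0.0], [0.238, 0.971, 0.0], [-0.0, 0.0, -1.0]]
wrist_force: [-2.9, 1.0, 5.4]
opening: 0.0277
grasp_force: 45.0
```

Emit:
{"op": "jog_arm", "data": {"steps": [[-1,0,0,0,1],[-1,0,0,0,1]]}}

```text
t: 11.8
tcp_pos: [0.5279, -0.0614, 0.0643]
orientation: [[-0.971, 0.238, 0.0], [0.238, 0.971, 0.0], [-0.0, 0.0, -1.0]]
wrist_force: [-1.5, 1.0, 5.8]
opening: 0.0275
grasp_force: 45.0
```

Emit:
{"op": "jog_arm", "data": {"steps": [[-1,0,0,0,1],[-1,0,0,0,1]]}}

```text
t: 12.0
tcp_pos: [0.5288, -0.0617, 0.0643]
orientation: [[-0.971, 0.238, 0.0], [0.238, 0.971, 0.0], [-0.0, 0.0, -1.0]]
wrist_force: [-1.7, 0.7, 4.8]
opening: 0.0276
grasp_force: 45.0
```

Emit:
{"op": "jog_arm", "data": {"steps": [[-1,0,0,0,1],[-1,0,0,0,1]]}}

```text
t: 12.2
tcp_pos: [0.5296, -0.0619, 0.0643]
orientation: [[-0.971, 0.238, -0.0], [0.238, 0.971, 0.0], [0.0, 0.0, -1.0]]
wrist_force: [-4.0, 0.6, 6.6]
opening: 0.0278
grasp_force: 45.0
```

```bash
python3 look.py i3
```

```text
tip past edge 16.2 lateral 0.1 bottom above ear -0.4 mm [-3.98  0.63  6.62] [0.15 0.34 0.  ] 12.2
```

Emit:
{"op": "jog_arm", "data": {"steps": [[-1,0,0,0,1],[-1,0,0,0,1]]}}

```text
t: 12.45
tcp_pos: [0.5298, -0.0619, 0.0642]
orientation: [[-0.971, 0.238, -0.002], [0.238, 0.971, 0.001], [0.002, 0.0, -1.0]]
wrist_force: [-5.4, 1.1, 8.6]
opening: 0.0278
grasp_force: 45.0
```

Emit:
{"op": "jog_arm", "data": {"steps": [[-1,0,0,0,1],[-1,0,0,0,1]]}}

```text
t: 12.65
tcp_pos: [0.5301, -0.062, 0.0641]
orientation: [[-0.971, 0.238, -0.003], [0.238, 0.971, 0.001], [0.003, 0.0, -1.0]]
wrist_force: [-7.8, 1.2, 10.3]
opening: 0.0277
grasp_force: 45.0
```

Emit:
{"op": "jog_arm", "data": {"steps": [[-1,0,0,0,1],[-1,0,0,0,1]]}}

```text
t: 12.85
tcp_pos: [0.5307, -0.0622, 0.0641]
orientation: [[-0.971, 0.238, -0.004], [0.238, 0.971, 0.001], [0.004, 0.0, -1.0]]
wrist_force: [-7.7, 1.9, 11.0]
opening: 0.0276
grasp_force: 45.0
```

Emit:
{"op": "jog_arm", "data": {"steps": [[-1,0,0,0,1],[-1,0,0,0,1]]}}

```text
t: 13.05
tcp_pos: [0.5316, -0.0624, 0.064]
orientation: [[-0.971, 0.238, -0.004], [0.238, 0.971, 0.001], [0.004, 0.0, -1.0]]
wrist_force: [-7.3, 1.6, 10.3]
opening: 0.0275
grasp_force: 45.0
```

Emit:
{"op": "jog_arm", "data": {"steps": [[0,0,-0.4,0,1],[-1,0,-0.4,0,1],[-1,0,-0.4,0,1]]}}

```text
t: 13.35
tcp_pos: [0.5326, -0.0626, 0.0642]
orientation: [[-0.971, 0.238, -0.004], [0.238, 0.971, 0.001], [0.004, 0.0, -1.0]]
wrist_force: [-6.9, 2.1, 9.2]
opening: 0.0277
grasp_force: 45.0
```

Emit:
{"op": "jog_arm", "data": {"steps": [[-0.5,0,0,0,1],[-1,0,0,0,1],[-1,0,0,0,1]]}}

```text
t: 13.65
tcp_pos: [0.5334, -0.0629, 0.0642]
orientation: [[-0.971, 0.238, -0.004], [0.238, 0.971, 0.001], [0.004, 0.0, -1.0]]
wrist_force: [-7.5, 2.4, 8.2]
opening: 0.0275
grasp_force: 45.0
```

Emit:
{"op": "jog_arm", "data": {"steps": [[-0.5,0,0,0,1],[-1,0,0,0,1],[-1,0,0,0,1]]}}

```text
t: 13.95
tcp_pos: [0.5344, -0.0631, 0.0642]
orientation: [[-0.971, 0.238, -0.004], [0.238, 0.971, 0.001], [0.004, 0.0, -1.0]]
wrist_force: [-6.5, 2.0, 8.1]
opening: 0.0279
grasp_force: 45.0
```

```bash
python3 look.py i4; python3 - <<'E'
from h import *
# image shift of upper ear and lower ear between i1 and i4 (scene)
a=[cv2.cvtColor(np.load(n+".npy",allow_pickle=True).item()["frame"],cv2.COLOR_BGR2GRAY).astype(np.float32) for n in("i1","i3","i4")]
for nm,(x0,x1,y0,y1) in dict(ear=(316,338,168,182),cov=(345,385,165,185),case=(340,365,195,215)).items():
    w=cv2.createHanningWindow((x1-x0,y1-y0),cv2.CV_32F)
    for k in (1,2): print(nm,k,cv2.phaseCorrelate(a[0][y0:y1,x0:x1],a[k][y0:y1,x0:x1],w))
E
```

```text
tip past edge 21.2 lateral 0.0 bottom above ear -0.5 mm [-6.46  1.98  8.12] [0.31 1.28 0.02] 13.95
ear 1 ((1.1340271118449827, 0.3124078701074122), 0.49047354062398274)
ear 2 ((-0.037929259743531674, -0.4912574314485534), 0.6730462882253859)
cov 1 ((-0.05375794819943991, -0.12811754595405844), 0.9114333325624466)
cov 2 ((0.2153253663211636, -0.181811932810108), 0.6079164719581605)
case 1 ((0.9189143446111725, -0.03153180766711472), 0.8889713697433471)
case 2 ((1.0498364086631593, -0.8072436870132957), 0.19456394386291503)
```

Emit:
{"op": "jog_arm", "data": {"steps": [[-0.5,0,0,0,1],[-1,0,0,0,1],[-1.5,0,0,0,1],[-2,0,0,0,1],[-2,0,0,0,1]]}}

```text
t: 14.5
tcp_pos: [0.5363, -0.0636, 0.0642]
orientation: [[-0.971, 0.238, -0.004], [0.238, 0.971, 0.001], [0.004, 0.0, -1.0]]
wrist_force: [-6.8, 2.2, 9.2]
opening: 0.0275
grasp_force: 45.0
```

Emit:
{"op": "jog_arm", "data": {"steps": [[-0.5,0,0,0,1],[-1,0,0,0,1],[-1.5,0,0,0,1],[-2,0,0,0,1],[-2,0,0,0,1]]}}

```text
t: 15.0
tcp_pos: [0.5383, -0.0641, 0.0643]
orientation: [[-0.971, 0.238, -0.004], [0.238, 0.971, 0.001], [0.004, 0.0, -1.0]]
wrist_force: [-7.4, 1.8, 9.0]
opening: 0.0278
grasp_force: 45.0
```

```bash
cat > op.py <<'E'
from ov import *
from scipy.optimize import least_squares
import sys
# ECC translation of patches (mean of several frames) vs. start
pose=(.6722,-.0967,-13.6)
ref=[np.load(n+".npy",allow_pickle=True).item()for n in("i1","scene")]
fr=[robot.capture("scene") for _ in range(6)]
g=lambda c:cv2.cvtColor(c["frame"],cv2.COLOR_BGR2GRAY).astype(np.float32)
A=g(ref[0]); B=np.mean([g(c) for c in fr],0)
J=lambda x,z:(px(fr[0],G(x,0,z+.001,pose))-px(fr[0],G(x,0,z,pose)))
print("px per mm up",J(-.085,.079),"per mm +x",px(fr[0],G(-.084,0,.079,pose))-px(fr[0],G(-.085,0,.079,pose)))
for nm,(x0,x1,y0,y1) in dict(ear=(315,340,168,186),cov=(335,385,150,180),base=(335,385,195,225)).items():
    M=np.eye(2,3,dtype=np.float32)
    try: r,M=cv2.findTransformECC(A[y0:y1,x0:x1],B[y0:y1,x0:x1],M,cv2.MOTION_TRANSLATION,(3,200,1e-6),None,3); print(nm,r,M[:,2])
    except cv2.error as e: print(nm,"fail")
# depth: plane tilt of cover top patch
for nm,L in (("start",[ref[0],ref[1]]),("now",fr)):
    W=np.concatenate([cloud(c).reshape(-1,3) for c in L]); t=np.radians(pose[2]); d=W[:,:2]-pose[:2]
    X=d[:,0]*np.cos(t)+d[:,1]*np.sin(t);Y=-d[:,0]*np.sin(t)+d[:,1]*np.cos(t)
    k=(X>-.084)&(X<-.055)&(abs(Y)<.016)&(W[:,2]>.068)&(W[:,2]<.1); k2=(abs(X)<.045)&(abs(Y)<.07)&(W[:,2]>.075)&(W[:,2]<.105)
    a=np.polyfit(X[k2],W[k2,2],1); print(nm,"ear top z %.4f n%d"%(np.median(W[k,2]),k.sum()),"cover mean %.4f slope %.4f"%(W[k2,2].mean(),a[0]))
E
python3 op.py; python3 look.py i5
```

```text
px per mm up [-0.0024144 -0.326824 ] per mm +x [ 0.39737715 -0.09664101]
ear fail
cov 0.9881521640391586 [ 0.16511539 -0.27165052]
base 0.5775826627395005 [ 0.6993639  -0.00966439]
start ear top z 0.0792 n258 cover mean 0.0897 slope 0.0438
now ear top z 0.0813 n668 cover mean 0.0903 slope 0.0411
tip past edge 25.1 lateral 0.0 bottom above ear -0.5 mm [-6.72  2.67  8.29] [0.34 1.38 0.02] 15.3
```

Ear top is up about 2.1 mm, which matches the prediction. I push 2 mm more.

Emit:
{"op": "jog_arm", "data": {"steps": [[-0.5,0,0,0,1],[-1,0,0,0,1],[-1.5,0,0,0,1],[-2,0,0,0,1],[-2,0,0,0,1],[-2,0,0,0,1]]}}

```text
t: 15.95
tcp_pos: [0.5402, -0.0645, 0.0643]
orientation: [[-0.971, 0.238, -0.004], [0.238, 0.971, 0.001], [0.004, 0.0, -1.0]]
wrist_force: [-7.7, 2.3, 10.0]
opening: 0.0279
grasp_force: 45.0
```

```bash
python3 op.py; python3 look.py i6
```

```text
px per mm up [-0.0024144 -0.326824 ] per mm +x [ 0.39737715 -0.09664101]
ear fail
cov 0.9816962166748371 [ 0.19533956 -0.32989812]
base 0.5758916370618526 [0.69909906 0.00898509]
start ear top z 0.0792 n258 cover mean 0.0897 slope 0.0438
now ear top z 0.0817 n647 cover mean 0.0904 slope 0.0374
tip past edge 27.1 lateral 0.0 bottom above ear -0.4 mm [-7.59  2.2   9.3 ] [0.35 1.32 0.02] 16.25
```

View pics/i6.png

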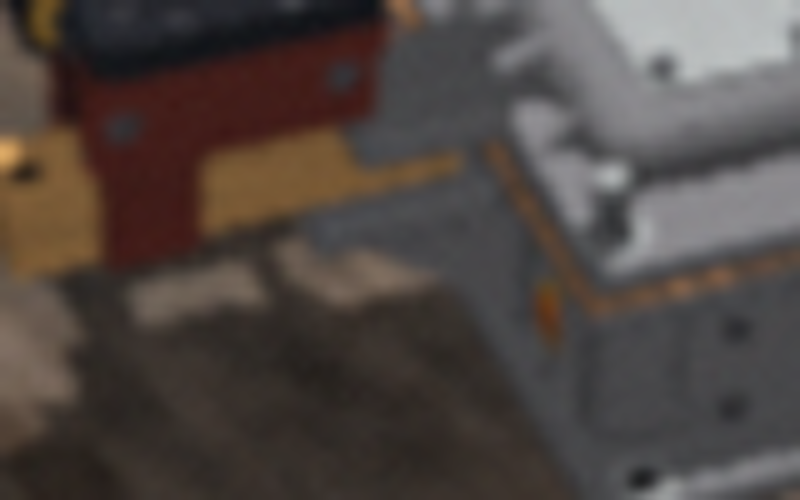

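The thin end sits between the ears (tip at (460,160), ear front at (355,150)). Only the wedge touches the ears, and the opening is about 2.8-3 mm.

```bash
python3 -c "
from plant import robot
print(robot.sign_off())"
```

```text
the job is handed in; nothing more can be done
None
```

The job is handed in: the rightmost wedge is still gripped and held between the pry ears, which have opened by an estimated 2.8–3 mm, with a steady push of about 8 N (25 N allowed), and nothing but the wedge was seen touching the cover.

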